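Dispense the red-rimmed trial lens

ROBOT

A 6-joint arm with a two-finger parallel gripper is mounted at the origin on the work surface. World frame = base frame: x ahead of the robot, y to its left, z up, the work surface at z = 0. Lengths are in m, angles in rad, forces in N, time in s.
With the tool pointing down it reaches from about 0.3 to 0.875 m from the base axis. Payload 6.4 kg.
Tool frame: the origin (TCP) lies where the fingers leave the gripper's body, on its centre line; the fingertips stand 73 mm ahead of it and the grasp point (between the pads) lies 54 mm ahead of it; z points along the fingers, y is the direction in which the jaws open and shut (so a half turn about z gives the same grasp; the last joint's range is limited). The gripper opens to 85 mm and grips with 20 to 120 N. Pads are 22 mm wide; open, the fingers measure 114 mm over their backs; the gripper's body (76 mm by 85 mm) begins 54 mm behind the grasp point. The pads swing forward as they close: fully open they stand 13 mm farther back than shut.
Start: joints at [-1.442, 0.181, 1.607, -0, 1.354, -0.206], TCP at [0.189, -0.543, 0.304] pointing down, gripper open.
Joint ranges: [-2.99, 2.99], [-0.89, 2.07], [0.3, 2.58], [-1.14, 4.28], [0, 2.63], [-3.12, 3.12]. Speed limits (rad/s): [2.57, 2.57, 3.01, 3.14, 3.14, 3.14].

INTERFACE

Orientations are given as a unit quaternion [x, y, z, w].
In Python, from workcell import manip gives the robot as it stands. The module is installed in compiled form; this text tells all that it offers.
- The arm moves only by the tool move_arm, never from a script. Its argument "moves" is a list that holds one entry, the list of rows, each a list of 5 numbers: the shift along the tool's x, y, z in mm, then the turn about the tool's z in rad, then the finger opening in mm, from 0 to 85.4. A call has 1 to 5 rows; each row shifts and turns the commanded pose from where the row before left it, along the tool's axes as they then stand; what a row does not reach is not made up. A row lasts 1/8 s, in which the tool goes at most 62.5 mm and 10.7 degrees, less where a joint would pass 70% of its speed; a pose out of reach is approached as far as the arm can. A call is refused whole if a number of a shift passes 62.5 or a number of a turn 0.188, either way. A call with a gripper value outside its range is refused whole. The fingers move at their own pace and stop on an object; "grip_force" is the grip in N (left out, the last holds). Time passes only in rows, so rows that do not move let the fingers close. It gives the time, the measured TCP pose, the force and the opening at its end, in the units of the state.
- manip.sense(): the state, without advancing time (a new reading comes with each control period).
- manip.read_camera(name): name is "scene" or "top"; returns a dict with "frame" (400x640x3 uint8, red, green, blue), "fx", "fy", "cx", "cy" (pixels), "pose" (4x4, takes a point from camera to world coordinates). Camera axes: x right, y down, z forward; pixel columns grow to the right and rows downward; lengths in m; the calibration is good to about 2 mm. A picture is of the moment at which its call begins. There is no depth.
- manip.close_job(): hands the job in, once; it reports no verdict.
The state is a dict: "time_s": time; "joint_pos": joint angles; "qd": joint speeds; "effort": joint torques, N m; "eef_pos": TCP position; "orientation": TCP orientation; "force": force on the tool from outside, world axes, zero at the start; "moment": the same for the moment, N m; "finger_gap": finger opening in m.
Only numpy, scipy, OpenCV 4.12 (cv2) and the standard library are available. Lean on these libraries where they do the work, as an engineer would, in place of code of your own. Each camera call takes 0.05 s, during which the arm holds its last target.

TASK

Dispense the red-rimmed trial lens from the lens wheel: turn the wheel by its black crank post until the pocket with the red lens is centred over the yellow drop flap, then let go of the post and push the red-handled lever over towards the wheel so that the flap tips the lens into the tray below. Keep the flap shut until the red lens is over it, and leave the blue and green lenses in the wheel.

Things in the scene. Friction and masses are not known exactly. Their poses are not given: they have to be found in the camera images.
- red_lens: round trial lens in a red plastic rim, 38 mm across and 6 mm thick, about 20 g, lying flat in a pocket of the wheel (origin: centre of its underside). The one to dispense. Its pocket has no bottom: the lens slides on the dark deck as the wheel turns, up to 4 mm loose in the pocket, its top 8 mm below the pocket's rim, so fingers cannot pick it out.
- blue_lens: round trial lens in a blue plastic rim, 38 mm across and 6 mm thick, about 20 g, lying flat in a pocket of the wheel (origin: centre of its underside). Stays in the wheel.
- green_lens: round trial lens in a green plastic rim, 38 mm across and 6 mm thick, about 20 g, lying flat in a pocket of the wheel (origin: centre of its underside). Stays in the wheel.
- wheel_hub (a point): on the upright axis of the cream wheel, at its top face, 114 mm above the table. The wheel is 196 mm across, with five round pockets (inner diameter 45 mm, centres 70 mm from the axis, 72 degrees apart). It turns either way and stays where it is left. The steel cap at the hub stands 8 mm higher.
- crank_top (a point): centre of the top of the crank post, an upright black post 16 mm in diameter on the wheel between two pockets, 78 mm from the axis. Its top is 160 mm above the table and 46 mm above the wheel's top face; all of that height is free to grip from above. About 1 to 2 N sideways on the post turns the wheel.
- drop_spot (a point): fixed point in the middle of the shut yellow flap's upper face, 100 mm above the table, level with the deck; x axis points level outward from the wheel's axis (70 mm away), z up. Flap: 62 mm (x) by 74 mm (y). Under it, fixed on the table, an open teal tray, inside 117 (x) by 112 mm (y), walls 30 mm high, its middle 22 mm farther out than this point.
- lever_bar (a point): middle of the red cross bar (68 mm long, 12 mm thick, along drop_spot's y axis) on the flap's 10 mm thick, 75 mm long lever. Shut: it leans outward 32 degrees from upright, bar 82 mm farther out than drop_spot and 60 mm above it. Hinge: 42 mm farther out than drop_spot, 4 mm below it. Pushed towards the wheel with 1 to 3 N it swings over to lean 34 degrees inward; stays where left.
- flap (a joint): angle of the flap and its lever, rad: 0 is shut (flap level), 1.15 is fully tipped, the end stop, with the flap sloping steeply down towards the wheel's axis. The lens slides off it from about 0.9 on.

How it is judged:
On the way, in this order (a step that is already met when the one before it is completed fails the run):
1. the red lens is over the drop flap, within 14 mm of its middle, with the flap still shut (horizontal distance between red_lens and drop_spot below 0.014 m and z of red_lens in the frame of drop_spot above -0.01 m and value of joint flap below 0.15 rad), for 0.2 s.
2. the lever has been pushed over, tipping the flap, and the red lens has dropped below the deck (value of joint flap above 0.6 rad and z of red_lens in the frame of drop_spot below -0.03 m), for 0.1 s.
At the end, for the whole second after the job is handed in: The red lens lies at rest in the tray below the drop opening (at least 60 mm below the deck, inside the tray's outline); the blue and green lenses are still in the wheel, on the deck (within 10 mm below to 15 mm above it). The lever may stay where it is (z of red_lens in the frame of drop_spot below -0.06 m and x of red_lens in the frame of drop_spot between -0.05 and 0.086 m and y of red_lens in the frame of drop_spot between -0.06 and 0.06 m and linear speed of red_lens below 0.03 m/s and z of blue_lens in the frame of drop_spot between -0.01 and 0.015 m and z of green_lens in the frame of drop_spot between -0.01 and 0.015 m); the robot touches nothing.
It fails at once if the flap is tipped (past 0.3 rad) before the red lens is over it: with the lens still on the deck more than 30 mm from the flap's middle (value of joint flap above 0.3 rad and z of red_lens in the frame of drop_spot above -0.01 m and horizontal distance between red_lens and drop_spot above 0.03 m).
It fails at once if the blue or green lens falls through or is lifted out of the wheel (not (z of blue_lens in the frame of drop_spot above -0.01 m) or not (z of green_lens in the frame of drop_spot above -0.01 m) or not (z of blue_lens in the frame of drop_spot below 0.015 m) or not (z of green_lens in the frame of drop_spot below 0.015 m)).
It also fails if it takes over 53 s, if anything falls off the work surface, if the arm or the gripper's body presses on something with over 40 N, if the wrist force passes 120 N, or if a joint passes its speed limit or range.

## Working session

There is one attempt and no reset: what is moved stays moved. The work goes in short steps, Python scripts to look and compute and a tool call to move; the robot and the scene stay as the last step left them, time stands still between calls to the robot, and variables do not carry over. Pictures are saved under pics/ and viewed, and the job is handed in when it is done.

Besides the shell and the picture viewer there is one more tool, called after "Request:" as name(argument=value, ...) on one line, values as JSON. move_arm: Moves the arm, as the interface text tells. Its arguments: {"type":"object","properties":{"moves":{"type":"array"},"grip_force":{"type":"number"}},"required":["moves"]}

```bash
mkdir -p pics; python3 - <<'E'
from workcell import manip
import cv2,json,numpy as np
for n in("scene","top"):
    d=manip.read_camera(n); cv2.imwrite(f"pics/{n}0.png",d["frame"][:,:,::-1])
    print(n,d["fx"],d["fy"],d["cx"],d["cy"],np.round(d["pose"],4).tolist())
s=manip.sense();print(s["time_s"],s["eef_pos"],s["orientation"],s["finger_gap"])
E
```

```text
scene 518.7200252050609 518.7200252050609 323.6441038768539 189.8091771591015 [[0.2815, 0.8196, -0.499, 0.9394], [0.9595, -0.2341, 0.1567, -0.1291], [0.0116, -0.5229, -0.8523, 0.8577], [0.0, 0.0, 0.0, 1.0]]
top 391.9463441185589 391.9463441185589 316.70094102987576 196.0363668289943 [[0.0271, -0.9829, 0.1822, 0.4263], [-0.9995, -0.0237, 0.0211, -0.0268], [-0.0164, -0.1827, -0.983, 0.7935], [0.0, 0.0, 0.0, 1.0]]
0.1 [ 0.18889149 -0.54268579  0.30306743] [ 9.86022915e-01  1.66607852e-01  2.65641336e-05 -7.96250645e-04] 0.08551946734610837
```

View pics/scene0.png

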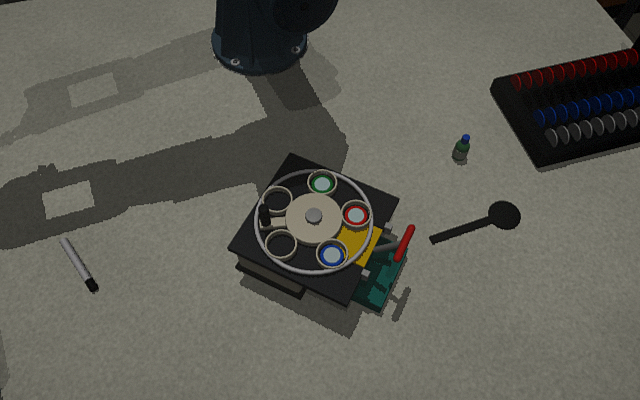

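View pics/top0.png

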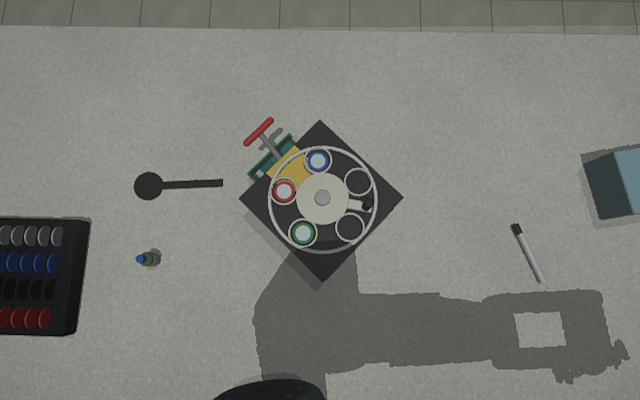

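```bash
python3 - <<'E'
import cv2
a=cv2.imread("pics/top0.png")[105:295,225:415]; cv2.imwrite("pics/top0c.png",cv2.resize(a,None,fx=3.15,fy=3.15,interpolation=cv2.INTER_CUBIC))
a=cv2.imread("pics/scene0.png")[145:315,220:420]; cv2.imwrite("pics/scene0c.png",cv2.resize(a,None,fx=3.5,fy=3.5,interpolation=cv2.INTER_CUBIC))
E
```

```text
(no output)
```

View pics/top0c.png

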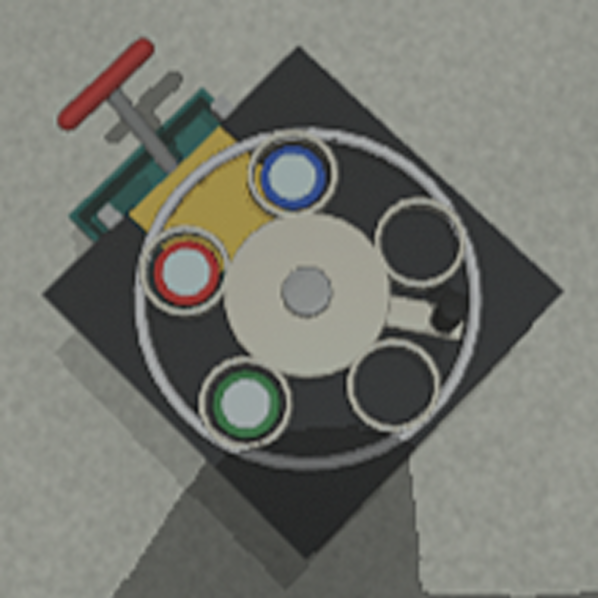

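View pics/scene0c.png

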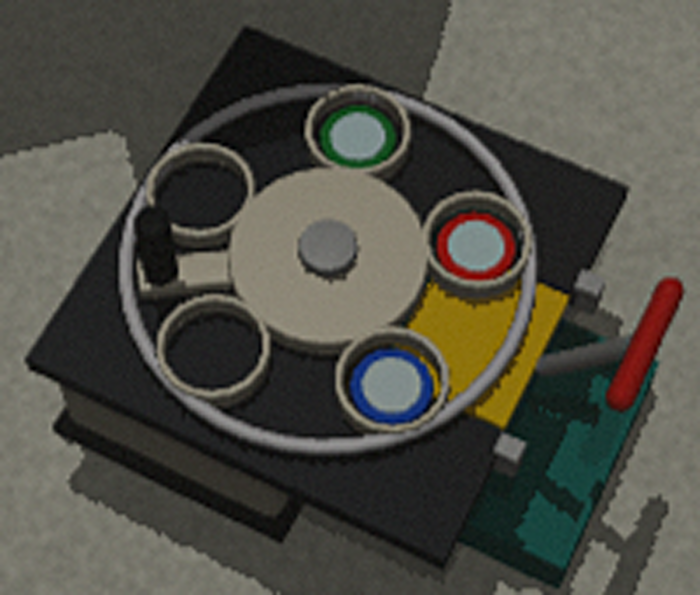

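```bash
cat > h.py <<'E'
import numpy as np
from workcell import manip
C={"scene":(518.72,323.644,189.809,np.array([[0.2815,0.8196,-0.499,0.9394],[0.9595,-0.2341,0.1567,-0.1291],[0.0116,-0.5229,-0.8523,0.8577]])),
"top":(391.946,316.701,196.036,np.array([[0.0271,-0.9829,0.1822,0.4263],[-0.9995,-0.0237,0.0211,-0.0268],[-0.0164,-0.1827,-0.983,0.7935]]))}
CR={"top":(225,105,3.15),"scene":(220,145,3.5)}
def bp(n,u,v,z,crop=True):
    f,cx,cy,P=C[n]
    if crop: x,y,s=CR[n]; u=x+(u+.5)/s-.5; v=y+(v+.5)/s-.5
    d=P[:,:3]@np.array([(u-cx)/f,(v-cy)/f,1]); return (P[:,3]+d*(z-P[2,3])/d[2])[:2]
def proj(n,p):
    f,cx,cy,P=C[n]; q=P[:,:3].T@(np.array(p)-P[:,3]); return np.array([cx+f*q[0]/q[2],cy+f*q[1]/q[2]])
E
python3 - <<'E'
from h import *
T=dict(hub=(307,291,.122),red=(186,272,.106),blue=(293,177,.106),green=(246,403,.106),bar=(106,83,.16),p1=(419,242,.114),p2=(393,386,.114),rim=(308,298,.114))
S=dict(hub=(328,243,.122),red=(475,246,.106),blue=(391,385,.106),green=(358,136,.106),bar=(645,344,.16),crank=(152,213,.16),p1=(213,346,.114),p2=(202,190,.114))
for n,D in(("top",T),("scene",S)):
    h=bp(n,*D["hub"])
    for k,v in D.items():
        p=bp(n,*v);d=p-h;print(n,k,np.round(p,4),np.round(np.hypot(*d),4),np.round(np.degrees(np.arctan2(d[1],d[0])),1))
s=manip.sense()
from scipy.spatial.transform import Rotation as R
print(R.from_quat(s["orientation"]).as_matrix().round(3))
E
```

```text
top hub [ 0.5492 -0.0219] 0.0 0.0
top red [0.5615 0.0473] 0.0702 80.0
top blue [ 0.6187 -0.012 ] 0.0702 8.0
top green [0.4879 0.0107] 0.0694 152.1
top bar [0.6538 0.0892] 0.1525 46.7
top p1 [ 0.5802 -0.0841] 0.0696 -63.5
top p2 [ 0.4986 -0.0705] 0.0702 -136.1
top rim [ 0.5467 -0.0225] 0.0026 -166.5
scene hub [ 0.5483 -0.0228] 0.0 0.0
scene red [0.5604 0.0458] 0.0697 79.9
scene blue [ 0.6179 -0.013 ] 0.0703 8.0
scene green [0.4863 0.0098] 0.07 152.2
scene bar [0.6527 0.0879] 0.1522 46.7
scene crank [ 0.5325 -0.0989] 0.0778 -101.7
scene p1 [ 0.5808 -0.0859] 0.071 -62.8
scene p2 [ 0.4999 -0.0714] 0.0685 -134.9
[[ 0.944  0.329 -0.   ]
 [ 0.329 -0.944  0.002]
 [ 0.    -0.002 -1.   ]]
```

```bash
cat >> h.py <<'E'
def state():
    s=manip.sense(); from scipy.spatial.transform import Rotation as R
    M=R.from_quat(s["orientation"]).as_matrix(); return np.array(s["eef_pos"]),np.arctan2(M[1,0],M[0,0]),s
def rows(p,yaw,tp,tyaw,n,gap):
    p=np.array(p,float);out=[]
    for i in range(n):
        a=(np.array(tp)-p)/(n-i); da=(tyaw-yaw)/(n-i)
        c,s=np.cos(yaw),np.sin(yaw)
        r=[round(1e3*(c*a[0]+s*a[1])),round(1e3*(s*a[0]-c*a[1])),round(-1e3*a[2]),round(-da,2),gap]
        out.append(r); 
        p=p+np.array([c*r[0]+s*r[1],s*r[0]-c*r[1],-r[2]])/1e3; yaw-=r[3]
    for i in range(0,n,5): print(out[i:i+5])
    print("end",p.round(4),round(np.degrees(yaw),1)); return p,yaw
hub=np.array([.5488,-.0224])
E
python3 - <<'E'
from h import *
print([round(np.degrees(np.arctan2(*(bp(n,*b,.16)-bp(n,*a,.16))[::-1])),1) for n,a,b in(("top",(145,45),(68,122)),("scene",(620,398),(672,290)))])
p,y,s=state()
rows(p,y,[.534,-.099,.25],np.radians(79.5),15,60)
E
```

```text
[np.float64(138.5), np.float64(136.3)]
[[31, -20, 4, np.float64(-0.07), 60], [33, -18, 4, np.float64(-0.07), 60], [34, -16, 3, np.float64(-0.07), 60], [35, -13, 4, np.float64(-0.07), 60], [36, -11, 3, np.float64(-0.07), 60]]
[[37, -8, 4, np.float64(-0.07), 60], [37, -6, 3, np.float64(-0.07), 60], [37, -3, 4, np.float64(-0.07), 60], [38, -1, 3, np.float64(-0.07), 60], [37, 2, 4, np.float64(-0.07), 60]]
[[37, 5, 3, np.float64(-0.07), 60], [37, 7, 4, np.float64(-0.07), 60], [36, 10, 3, np.float64(-0.07), 60], [36, 12, 4, np.float64(-0.07), 60], [34, 15, 3, np.float64(-0.07), 60]]
end [ 0.5343 -0.0993  0.2501] 79.3
```

Request:
move_arm(moves=[[[31,-20,4,-0.07,60],[33,-18,4,-0.07,60],[34,-16,3,-0.07,60],[35,-13,4,-0.07,60],[36,-11,3,-0.07,60]]], grip_force=20)

```text
time_s: 0.72
eef_pos: [0.3046, -0.3944, 0.2854]
orientation: [0.942, 0.337, 0.0, -0.0]
force: [-0.9, -0.3, 0.1]
finger_gap: 0.0599
```

Request:
move_arm(moves=[[[37,-8,4,-0.07,60],[37,-6,3,-0.07,60],[37,-3,4,-0.07,60],[38,-1,3,-0.07,60],[37,2,4,-0.07,60]]])

```text
time_s: 1.35
eef_pos: [0.4196, -0.2464, 0.2675]
orientation: [0.869, 0.496, -0.0, -0.0]
force: [-0.5, 0.9, 0.4]
finger_gap: 0.0598
```

Request:
move_arm(moves=[[[37,5,3,-0.07,60],[37,7,4,-0.07,60],[36,10,3,-0.07,60],[36,12,4,-0.07,60],[34,15,3,-0.07,60]]])

```text
time_s: 1.98
eef_pos: [0.5347, -0.0985, 0.2503]
orientation: [0.769, 0.639, -0.0, -0.0]
force: [0.0, 0.4, 0.0]
finger_gap: 0.0601
```

Request:
move_arm(moves=[[[0,0,0,0,60],[0,0,0,0,60]]])

```text
time_s: 2.22
eef_pos: [0.5339, -0.0999, 0.2505]
orientation: [0.77, 0.638, -0.0, -0.0]
force: [0.3, 0.1, -0.6]
finger_gap: 0.0602
```

```bash
python3 - <<'E'
from h import *
import cv2
p,y,s=state();print(s["time_s"],p.round(4),np.degrees(y).round(1),s["finger_gap"])
rows(p,y,[.534,-.099,.199],np.radians(79.5),3,60)
d=manip.read_camera("scene")["frame"][:,:,::-1];cv2.imwrite("pics/s1.png",cv2.resize(d[60:315,200:440],None,fx=2.3,fy=2.3,interpolation=cv2.INTER_CUBIC))
E
```

```text
2.225 [ 0.5339 -0.0999  0.2505] 79.3 0.06017348523535568
[[0, 0, 17, np.float64(-0.0), 60], [0, 0, 17, np.float64(-0.0), 60], [1, 0, 17, np.float64(-0.0), 60]]
end [ 0.5341 -0.0989  0.1995] 79.3
```

View pics/s1.png

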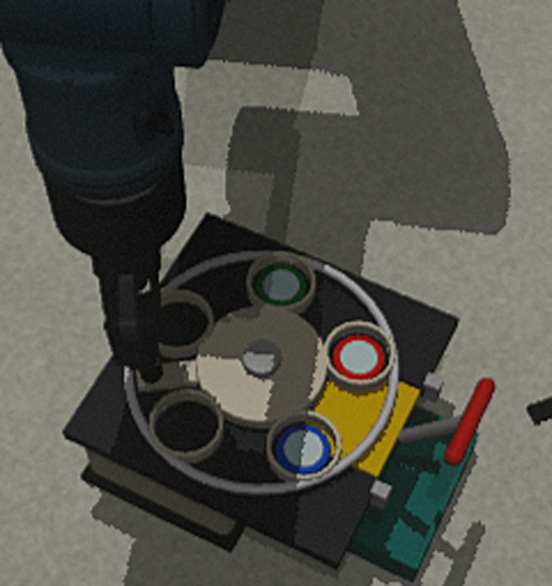

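The fingers stand above the crank post at about (140, 365) in the crop; the wheel is unmoved. Next I descend and grip.

Request:
move_arm(moves=[[[0,0,17,0,60],[0,0,17,0,60],[0,0,17,0,60],[0,0,0,0,30],[0,0,0,0,20]]])

```text
time_s: 2.9
eef_pos: [0.5345, -0.0998, 0.1999]
orientation: [0.77, 0.638, 0.0, 0.0]
force: [1.1, -0.2, 0.1]
finger_gap: 0.0243
```

Request:
move_arm(moves=[[[0,0,0,0,12],[0,0,0,0,12],[0,0,0,0,12]]])

```text
time_s: 3.28
eef_pos: [0.5348, -0.0999, 0.2005]
orientation: [0.77, 0.638, 0.0, 0.001]
force: [0.8, -1.1, 1.7]
finger_gap: 0.0152
```

```bash
python3 - <<'E'
from h import *
p,y,s=state();print(s["time_s"],p.round(4),np.degrees(y).round(1),s["finger_gap"],s["force"])
q=p[:2]-hub;r=np.hypot(*q);a=np.arctan2(q[1],q[0]);print(r,np.degrees(a))
# arc in 10 rows, total -33.3deg; generate each chord
yaw=y;P=p.copy()
for k in range(1,11):
    b=a-np.radians(33.3)*k/10
    P,yaw=rows(P,yaw,[*(hub+r*np.array([np.cos(b),np.sin(b)])),p[2]],y-np.radians(33.3)*k/10,1,12)
E
```

```text
3.275 [ 0.5348 -0.0999  0.2005] 79.3 0.015198153165534219 [ 0.75804073 -1.13083809  1.71336172]
0.07880188763032973 -100.24070755885997
[[0, -5, 0, np.float64(0.06), 12]]
end [ 0.5299 -0.099   0.2005] 75.9
[[0, -4, 0, np.float64(0.06), 12]]
end [ 0.526  -0.098   0.2005] 72.5
[[0, -5, 0, np.float64(0.05), 12]]
end [ 0.5212 -0.0965  0.2005] 69.6
[[0, -4, 0, np.float64(0.06), 12]]
end [ 0.5175 -0.0951  0.2005] 66.2
[[1, -5, 0, np.float64(0.06), 12]]
end [ 0.5133 -0.0922  0.2005] 62.7
[[0, -4, 0, np.float64(0.06), 12]]
end [ 0.5098 -0.0904  0.2005] 59.3
[[0, -5, 0, np.float64(0.06), 12]]
end [ 0.5055 -0.0878  0.2005] 55.9
[[0, -5, 0, np.float64(0.05), 12]]
end [ 0.5013 -0.085   0.2005] 53.0
[[0, -4, 0, np.float64(0.06), 12]]
end [ 0.4981 -0.0826  0.2005] 49.5
[[0, -5, 0, np.float64(0.06), 12]]
end [ 0.4943 -0.0794  0.2005] 46.1
```

Request:
move_arm(moves=[[[0,-5,0,0.06,12],[0,-4,0,0.06,12],[0,-5,0,0.05,12],[0,-4,0,0.06,12],[1,-5,0,0.06,12]]])

```text
time_s: 3.9
eef_pos: [0.5132, -0.0922, 0.2004]
orientation: [0.854, 0.52, 0.0, 0.001]
force: [0.4, -3.0, -0.9]
finger_gap: 0.0153
```

Request:
move_arm(moves=[[[0,-4,0,0.06,12],[0,-5,0,0.06,12],[0,-5,0,0.05,12],[0,-4,0,0.06,12],[0,-5,0,0.06,12]]])

```text
time_s: 4.53
eef_pos: [0.4947, -0.0787, 0.2005]
orientation: [0.921, 0.391, 0.001, 0.0]
force: [5.5, 2.5, -2.2]
finger_gap: 0.0156
```

Request:
move_arm(moves=[[[0,0,0,0,12],[0,0,0,0,12]]])

```text
time_s: 4.78
eef_pos: [0.4946, -0.0787, 0.2005]
orientation: [0.92, 0.392, 0.001, -0.0]
force: [4.7, 4.0, 0.3]
finger_gap: 0.0151
```

```bash
python3 - <<'E'
from h import *
import cv2
for n in("scene","top"):
    d=manip.read_camera(n)["frame"][:,:,::-1]; x,y,s=CR[n]
    h,w=(190,190) if n=="top" else (170,200)
    cv2.imwrite(f"pics/{n}2c.png",cv2.resize(d[y:y+h,x:x+w],None,fx=s,fy=s,interpolation=cv2.INTER_CUBIC))
p,y,s=state();q=p[:2]-hub;print(s["time_s"],p,np.degrees(y),np.degrees(np.arctan2(q[1],q[0])),s["force"])
E
```

```text
4.875 [ 0.49459647 -0.07865244  0.20043504] 46.181309080216884 -133.9373103570467 [3.63514263 3.90133077 0.40775556]
```

View pics/scene2c.png

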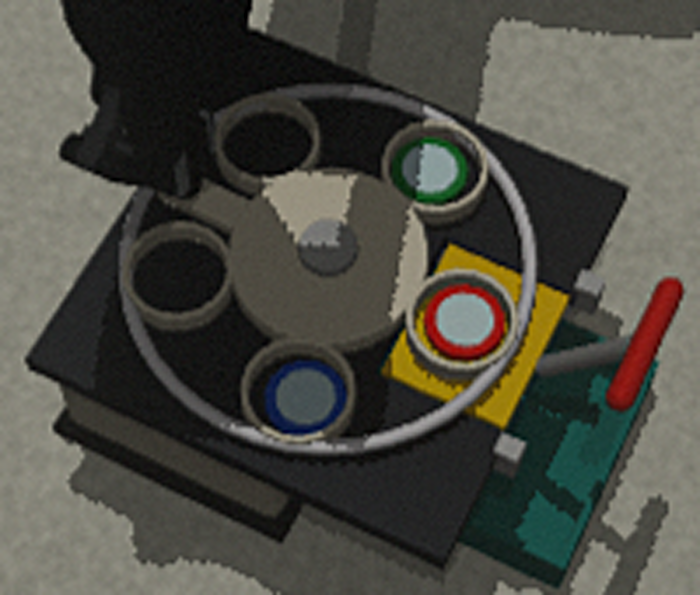

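View pics/top2c.png

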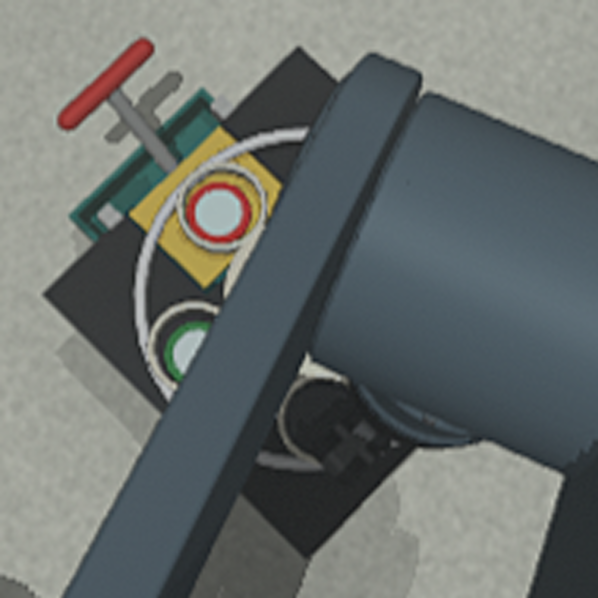

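```bash
python3 - <<'E'
from h import *
for n,l,cs in(("scene",(466,321),[(450,244),(569,297),(503,427),(385,373)]),("top",(218,213),[(220,127),(283,187),(205,287),(130,213)])):
    L=bp(n,*l,.106);F=np.mean([bp(n,*c,.1) for c in cs],0);d=L-hub;e=F-hub
    pk={"scene":(463,325,.114),"top":(222,207,.114)}[n];k=bp(n,*pk)-hub
    print(n,L,F,np.hypot(*(L-F)),[(np.hypot(*x).round(4),np.degrees(np.arctan2(x[1],x[0])).round(1)) for x in(d,e,k)])
E
```

```text
scene [0.59671798 0.02950772] [0.60158826 0.03362755] 0.006379071448504751 [(np.float64(0.0706), np.float64(47.3)), (np.float64(0.077), np.float64(46.7)), (np.float64(0.0718), np.float64(42.3))]
top [0.59637521 0.03038987] [0.60369941 0.03599755] 0.00922442781040393 [(np.float64(0.0711), np.float64(48.0)), (np.float64(0.0802), np.float64(46.8)), (np.float64(0.0701), np.float64(45.5))]
```

The red lens sits over the flap, about 1 mm off tangentially. Next I release the post and rise.

Request:
move_arm(moves=[[[0,0,0,0,20],[0,0,0,0,40],[0,0,0,0,50],[0,0,-20,0,50],[0,0,-30,0,50]]])

```text
time_s: 5.5
eef_pos: [0.4931, -0.079, 0.2494]
orientation: [0.92, 0.392, -0.001, -0.001]
force: [0.4, -1.4, 0.2]
finger_gap: 0.0497
```

Request:
move_arm(moves=[[[0,0,-30,0,30],[0,0,0,0,0]]])

```text
time_s: 5.75
eef_pos: [0.4951, -0.0798, 0.2824]
orientation: [0.92, 0.392, 0.002, 0.002]
force: [0.7, -0.4, 0.3]
finger_gap: 0.0142
```

```bash
python3 - <<'E'
from h import *
import cv2
n="scene"
d=manip.read_camera(n)["frame"][:,:,::-1]; x,y,s=CR[n]
cv2.imwrite(f"pics/{n}3c.png",cv2.resize(d[y:y+170,x:x+200],None,fx=s,fy=s,interpolation=cv2.INTER_CUBIC))
p,y,s=state();print(s["time_s"],p,np.degrees(y),s["finger_gap"])
a=np.radians(46.7);P=hub+.192*np.array([np.cos(a),np.sin(a)])
p,y=rows(p,y,[*P,.28],a,10,0)
rows(p,y,[*P,.221],a,3,0)
E
```

```text
5.8 [ 0.49423983 -0.07939597  0.28069117] 46.11648797457824 0.006768175672140766
[[27, 0, 0, np.float64(-0.0), 0], [27, 0, 0, np.float64(-0.0), 0], [27, 0, 0, np.float64(-0.0), 0], [27, 0, 0, np.float64(-0.0), 0], [27, 0, 0, np.float64(-0.0), 0]]
[[27, 0, 0, np.float64(-0.0), 0], [27, -1, 0, np.float64(-0.0), 0], [27, 0, 0, np.float64(-0.0), 0], [27, -1, 0, np.float64(-0.01), 0], [28, 0, 1, np.float64(-0.0), 0]]
end [0.6805 0.1175 0.2797] 46.7
[[0, 0, 20, np.float64(-0.0), 0], [0, 0, 19, np.float64(-0.0), 0], [0, 0, 20, np.float64(-0.0), 0]]
end [0.6805 0.1175 0.2207] 46.7
```

View pics/scene3c.png

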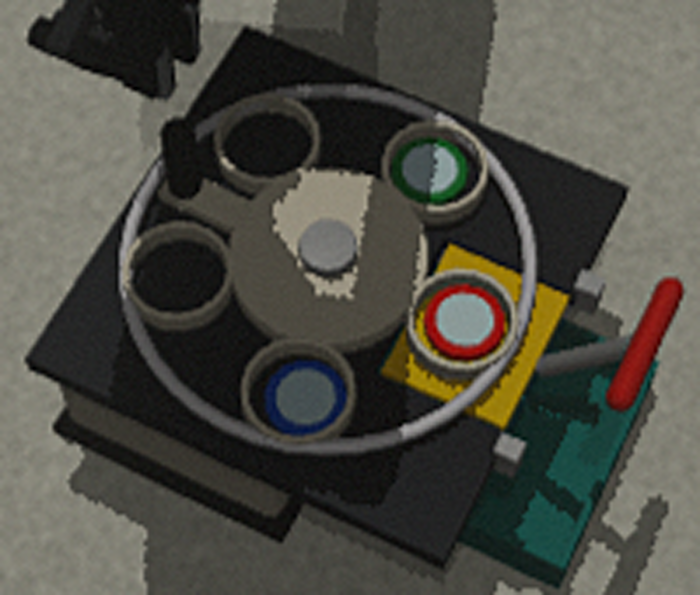

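The post is free at (182, 150), and the red lens is still centred on the flap at (466, 321). I'm moving over to the lever.

Request:
move_arm(moves=[[[27,0,0,0,0],[27,0,0,0,0],[27,0,0,0,0],[27,0,0,0,0],[27,0,0,0,0]]])

```text
time_s: 6.42
eef_pos: [0.5873, 0.0188, 0.2779]
orientation: [0.92, 0.392, -0.001, -0.001]
force: [1.0, 0.4, 0.7]
finger_gap: -0.0001
```

Request:
move_arm(moves=[[[27,0,0,0,0],[27,-1,0,0,0],[27,0,0,0,0],[27,-1,0,-0.01,0],[28,0,1,0,0]]])

```text
time_s: 7.05
eef_pos: [0.6799, 0.1183, 0.2766]
orientation: [0.918, 0.396, -0.001, -0.001]
force: [-0.6, 0.1, -0.1]
finger_gap: 0.0002
```

Request:
move_arm(moves=[[[0,0,20,0,0],[0,0,19,0,0],[0,0,20,0,0],[0,0,0,0,0]]])

```text
time_s: 7.55
eef_pos: [0.6783, 0.117, 0.2165]
orientation: [0.918, 0.396, -0.003, -0.001]
force: [-0.8, 0.2, 0.4]
finger_gap: 0.0003
```

```bash
python3 - <<'E'
from h import *
import cv2
n="scene"
d=manip.read_camera(n)["frame"][:,:,::-1]
cv2.imwrite(f"pics/{n}4.png",cv2.resize(d[120:320,220:460],None,fx=2.9,fy=2.9,interpolation=cv2.INTER_CUBIC))
p,y,s=state();print(s["time_s"],p,np.degrees(y),s["finger_gap"],s["force"],np.hypot(*(p[:2]-hub)),np.degrees(np.arctan2(*(p[:2]-hub)[::-1])))
E
```

```text
7.6 [0.67927298 0.11720025 0.21837041] 46.64501133278949 0.00015684083245356682 [0.57137474 1.01732749 0.30067792] 0.19107963972010822 46.935604831025344
```

View pics/scene4.png

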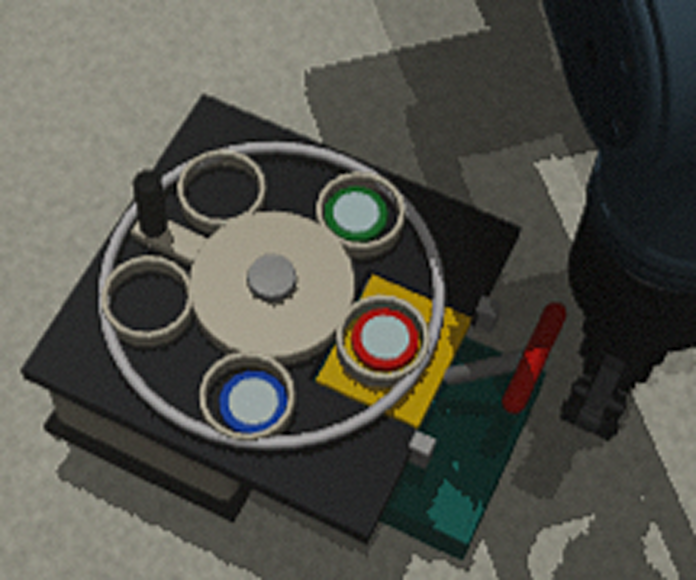

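The closed fingers are outside the bar, at the bar's middle. Now I push inward in steps.

Request:
move_arm(moves=[[[-10,0,0,0,0],[-10,0,0,0,0],[-10,0,0,0,0],[-10,0,0,0,0],[-10,0,0,0,0]]])

```text
time_s: 8.22
eef_pos: [0.6454, 0.0808, 0.2202]
orientation: [0.918, 0.396, 0.0, 0.0]
force: [0.5, 1.1, 0.5]
finger_gap: -0.0004
```

Request:
move_arm(moves=[[[-10,0,0,0,0],[-10,0,0,0,0],[-8,0,0,0,0],[-8,0,0,0,0],[0,0,0,0,0]]])

```text
time_s: 8.85
eef_pos: [0.6207, 0.0547, 0.2198]
orientation: [0.918, 0.396, -0.0, -0.0]
force: [-0.2, -0.1, 0.3]
finger_gap: -0.0001
```

```bash
python3 - <<'E'
from h import *
import cv2
n="scene"
d=manip.read_camera(n)["frame"][:,:,::-1]
cv2.imwrite(f"pics/{n}5.png",cv2.resize(d[120:320,220:460],None,fx=2.9,fy=2.9,interpolation=cv2.INTER_CUBIC))
p,y,s=state();print(s["time_s"],p,np.degrees(y),s["finger_gap"],s["force"],np.hypot(*(p[:2]-hub)),np.degrees(np.arctan2(*(p[:2]-hub)[::-1])))
E
```

```text
8.9 [0.62090988 0.05485765 0.21986883] 46.66432833275345 9.751117643124773e-05 [-0.41827722  0.21687583 -0.03610627] 0.10568149925603465 46.97384838716767
```

View pics/scene5.png

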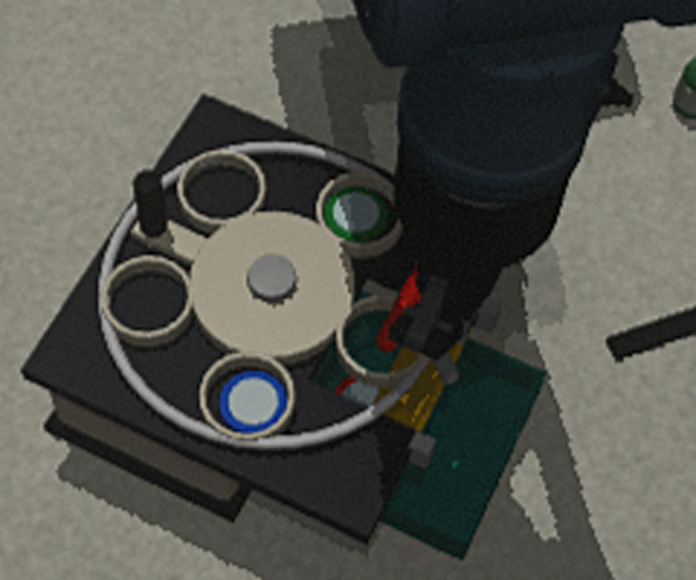

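The flap is well tipped and the red lens is out of its pocket, seen below at (355, 388). I'll push a little further.

Request:
move_arm(moves=[[[-5,0,0,0,0],[-4,0,0,0,0],[0,0,0,0,0],[0,0,0,0,0],[0,0,0,0,0]]])

```text
time_s: 9.52
eef_pos: [0.6149, 0.0486, 0.2199]
orientation: [0.918, 0.396, -0.0, 0.0]
force: [-0.3, 0.4, -0.1]
finger_gap: 0.0001
```

Request:
move_arm(moves=[[[30,0,0,0,0],[40,0,-20,0,0],[50,0,-30,0,0],[30,0,-30,0,0],[0,0,0,0,0]]])

```text
time_s: 10.15
eef_pos: [0.7197, 0.1597, 0.3031]
orientation: [0.918, 0.397, 0.003, 0.001]
force: [-0.3, -0.3, -0.3]
finger_gap: -0.0
```

```bash
python3 - <<'E'
from h import *
import cv2
for n,sl in(("scene",np.s_[120:320,220:460]),("top",np.s_[90:300,205:415])):
    d=manip.read_camera(n)["frame"][:,:,::-1]
    cv2.imwrite(f"pics/{n}6.png",cv2.resize(d[sl],None,fx=2.8,fy=2.8,interpolation=cv2.INTER_CUBIC))
p,y,s=state();print(s["time_s"],p,s["force"])
E
```

```text
10.25 [0.7173663  0.15765013 0.29895648] [-0.95607457 -0.46700705 -0.02944898]
```

View pics/scene6.png

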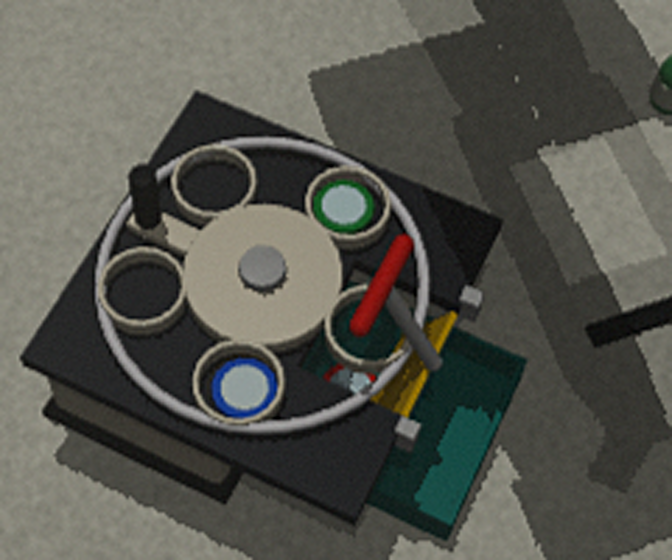

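View pics/top6.png

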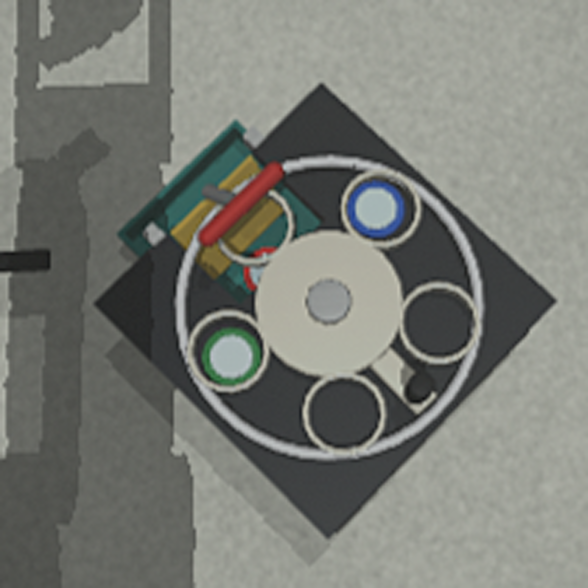

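The flap is fully tipped and blue and green are still in their pockets. Red is partly visible through the opening, so I'll check its height and whether it's at rest.

Request:
move_arm(moves=[[[0,0,0,0,0],[0,0,0,0,0],[0,0,0,0,0],[0,0,0,0,0]]])

```text
time_s: 10.75
eef_pos: [0.7177, 0.1575, 0.2998]
orientation: [0.918, 0.396, -0.0, -0.0]
force: [0.0, 0.5, -0.1]
finger_gap: -0.0001
```

```bash
python3 - <<'E'
from h import *
import cv2
im=[]
for n,sl in(("scene",np.s_[235:275,325:375]),("top",np.s_[165:205,270:320])):
    d=manip.read_camera(n)["frame"][:,:,::-1]
    im.append(cv2.convertScaleAbs(cv2.resize(d[sl],(500,400),interpolation=cv2.INTER_CUBIC)[:,:400],alpha=1.6))
cv2.imwrite("pics/l7.png",np.hstack(im))
E
```

```text
(no output)
```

View pics/l7.png

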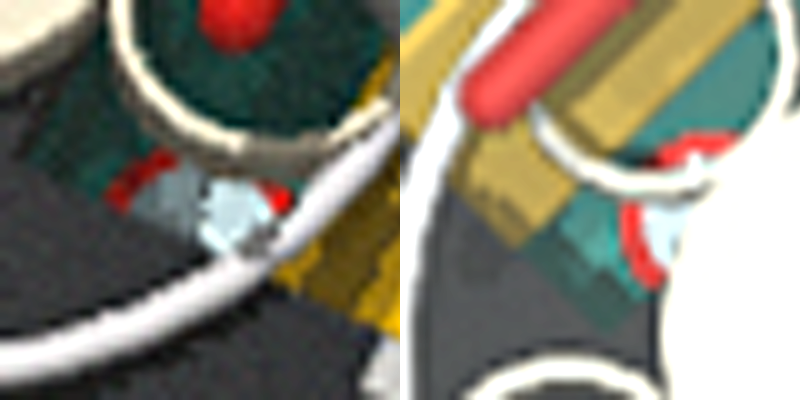

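```bash
python3 - <<'E'
from h import *
a=np.radians(46.7);D=hub+.07*np.array([np.cos(a),np.sin(a)])
for z in(.01,.03,.06,.1):
    s=bp("scene",345.3,258,z,False);t=bp("top",302,188,z,False)
    for q in(s,t):
        d=q-D;print(z,q.round(3),"x %.3f y %.3f"%(d@[np.cos(a),np.sin(a)],d@[-np.sin(a),np.cos(a)]))
E
```

```text
0.01 [0.59  0.024] x -0.008 y 0.002
0.01 [0.587 0.02 ] x -0.012 y 0.001
0.03 [0.598 0.02 ] x -0.005 y -0.007
0.03 [0.583 0.019] x -0.016 y 0.003
0.06 [0.611 0.015] x -0.001 y -0.019
0.06 [0.577 0.017] x -0.021 y 0.007
0.1 [0.627 0.008] x 0.005 y -0.036
0.1 [0.569 0.015] x -0.029 y 0.011
```

Both views agree only at a height of about 0.01 m, so the lens is lying on the tray floor near x ≈ -0.01, y ≈ 0. I'm handing the job in.

```bash
python3 - <<'E'
from workcell import manip
print(manip.close_job())
E
```

```text
the job is handed in; nothing more can be done
None
```

The red lens is in the tray and the job is handed in at about 11 s of the 53 s allowed; the interface reported no verdict.

- **Wheel:** I gripped the crank post and turned the wheel about 33.5° clockwise. The red lens ended about 1 mm off the flap's centre line around the wheel. It was still centred on the shut flap after I let go of the post.
- **Lever:** I pushed the red bar over with closed fingers, then backed away. The arm is clear of everything and the wrist force reads about 0.

**Last checks:**
- **Red lens:** the two camera views agree to about 5 mm when the lens is taken to be at z ≈ 0.01 m, and disagree by 16 mm or more at 0.03 m and higher. That puts it on the tray floor, about 10 mm inward of the drop spot. It was partly hidden by the wheel and looked unmoved over the last half second, but I had no direct speed reading.
- **Blue and green lenses:** both are still in their pockets.
- **Flap:** it looks fully tipped in the pictures, though I had no reading of its joint angle.

The flap's visible outline had its centre 7–10 mm farther out than the stated 70 mm. I put this down to its inner edge being hidden, and used the stated value.

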